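# Shut the tagged stopcock in the kitchen valve box

### The job

Shut off the dishwasher's water at the white valve box on the worktop: with a fingertip, slide the box's grey cover along its rims until it is all the way over the closed half and leave it there, then push the valve handle that carries the round tag a quarter turn clockwise, until it is fully shut at its stop. Push only: the cover is not to be lifted out of its rims, and the handle without a tag stays as it is. Leave the medicines and crockery around the box undisturbed.

Things in the scene. Friction and masses are not known exactly. Their poses are not given: they have to be found in the camera images.
- valve_box: White plastic valve box fixed to the worktop, 200 (x) by 472 (y) by 106 mm high. Origin: centre of its underside; x away from the robot, y along the box, z up. Its top is a rebate, floor 98 mm up, between 6 mm rims whose tops are 106 mm up. The cover can slide only along y, between the end walls.
- opening (a point): Centre of the box's open half, at rebate-floor height (98 mm up). The opening is 160 mm (box x) by 216 mm (box y); in the box's frame it spans y = -218 to -2 mm and holds two ball valves. The other half, y = 0 to 230 mm, is closed by a flat deck level with the rebate floor.
- cover_rib (a point): Centre of the grip rib on the grey cover, a loose 184 x 228 x 6 mm plate of 0.3 to 0.65 kg lying in the rebate, its top 104 mm above the worktop. The rib is 110 mm long (box x), 10 mm thick (box y), its top 124 mm up. In the box's frame it is at y = -196 mm with the cover shut (starts up to 25 mm ajar), +36 mm with the cover against the far stop. Slides with 1 to 8 N. Axes as the box's.
- lever_tagged (a joint): Handle of the tagged valve: 0 = open, handle pointing along the box's -x; 1.571 rad = shut against its stop, handle pointing along the box's +y. Shuts clockwise seen from above. Starts at 0 to 0.3. Stiff: takes about 0.2 N m (5 N at the sleeve) and stays where it is left.
- tagged_pivot (a point): On the vertical turning axis of the tagged handle, at half its thickness, 85.5 mm above the worktop. The two valves stand in the box's frame at x = 25 mm, y = -64 and -152 mm; either may be the tagged one. Away from its pivot nothing under a handle (brass body, pipes) is higher than 63 mm above the worktop.
- tagged_handle (a point): Centre of the tagged handle's black sleeve, 40 mm from the pivot. The sleeve runs from 19 to 55 mm (the handle's end) from the pivot, 18 mm wide, 81 to 90 mm above the worktop. A round plain metal tag, 26 mm across and 3 mm thick, is riveted flat on it, centred here: all that tells this handle from the other.
- lever_plain (a joint): Handle of the other valve, same make without a tag; 0 = open, starts at 0 to 0.12 and is not to be turned.
- plain_pivot (a point): On the turning axis of the untagged handle, 85.5 mm above the worktop, at the other of the two places.
- plain_handle (a point): Centre of the untagged handle's sleeve (same size), 40 mm from its pivot.
- tall_carton: Bystander, not to be disturbed: white medicine carton standing upright, 45 x 75 x 105 mm; origin at the centre of its underside.
- flat_carton: Bystander, not to be disturbed: white medicine carton lying flat, 65 x 120 x 28 mm; origin at the centre of its underside.
- amber_bottle: Bystander, not to be disturbed: amber glass medicine bottle with white cap, 44 mm across, 85 mm tall; origin at the centre of its underside.
- dropper_bottle: Bystander, not to be disturbed: small amber glass bottle with white cap, 30 mm across, 62 mm tall; origin at the centre of its underside.
- tumbler: Bystander, not to be disturbed: drinking glass, 74 mm across, 100 mm tall; origin at the centre of its underside.
- mug: Bystander, not to be disturbed: white mug, 82 mm across, 92 mm tall; origin at the centre of its underside.
- pill_box: Bystander, not to be disturbed: clear seven-compartment pill organiser, 55 x 165 x 30 mm; origin at the centre of its underside.

How it is judged:
By the outcome, as a careful person would: the job done as asked, in the order asked, and still so for the second after the job is handed in, with the robot touching nothing.
It also fails if it takes over 48 s, if anything falls off the work surface, if the arm or the gripper's body presses on something with over 40 N, if the wrist force passes 120 N, or if a joint passes its speed limit or range.

### The arm

A 6-joint arm with a two-finger parallel gripper is mounted at the origin on the work surface. World frame = base frame: x ahead of the robot, y to its left, z up, the work surface at z = 0. Lengths are in m, angles in degrees, forces in N, time in s.
With the tool pointing down it reaches from about 0.25 to 0.725 m from the base axis. Payload 9.7 kg.
Tool frame: the origin (TCP) lies on the centre line of the jaws, within the pads' length; the fingertips stand bot.nose_length ahead of it and the grasp point (between the pads) lies 11 mm behind it (bot.nose_length is the distance from the TCP to the fingertips, in m); z points along the fingers, y is the line along which they close (so a half turn about z gives the same grasp; the last joint's range is limited). The gripper opens to 85 mm and grips with 20 to 120 N. Pads are 22 mm wide; open, the fingers measure 114 mm over their backs; the gripper's body (76 mm by 85 mm) begins 54 mm behind the grasp point. The pads swing forward as they close: fully open they stand 13 mm farther back than shut.
Start: joints at [-67.151, 4.979, 10.078, 95.1, 0, 90], TCP at [0.214, -0.507, 0.239] pointing down, gripper open.
Joint ranges: [-179.16, 179.16], [-48.56, 103.87], [-65.8, 70.77], [-126.05, 130.52], [-82.76, 87.17], [-180, 180]. Speed limits (degrees/s): [127.2, 127.2, 147.25, 180, 180, 180].

### API

Orientations are given as [roll, pitch, yaw] about the fixed x, y, z axes, in that order (R = Rz(yaw) Ry(pitch) Rx(roll)).
In Python, from workcell import bot gives the robot as it stands. The module is installed in compiled form; this text tells all that it offers.
- The arm moves only by the shell command python3 -m inch 'ROWS' [OPENING] [FORCE]. ROWS is JSON, a list of rows, each a list of 4 numbers: the shift along the world's x, y, z in cm, then the turn about the world's z in degrees. A call has exactly 8 rows; each row is the pose to reach, as a shift and turn from the pose commanded when the call began; what a row does not reach only later rows make up. A row lasts 1/8 s, in which the tool goes at most 62.5 mm and 10.7 degrees, less where a joint would pass 70% of its speed; a pose out of reach is approached as far as the arm can. A call with a gripper value outside its range is refused whole. OPENING is the finger opening in cm, from 0 to 8.54, set as the call begins (- or left out, the last holds). The fingers move at their own pace and stop on an object; FORCE is the grip in N (left out, the last holds). Time passes only in rows, so rows that repeat a pose let the fingers close, or fill a call up. It gives the time, the measured TCP pose, the force, the opening and the grip force at its end, in the units of the state.
- bot.get_obs(): the state, without advancing time (a new reading comes with each control period).
- bot.camera(name): name is "scene" or "top" or "wrist"; returns a dict with "img" (384x512x3 uint8, red, green, blue), "fovy" (degrees; the focal length in pixels is half the picture's height over the tangent of half this angle, whatever the lens; pixels are square), "cx", "cy" (the principal point, pixels), "R" (3x3) and "t" (3): a world point X has camera coordinates R X + t; the wrist camera has in their place "mount" (4x4, takes a point from camera to tool coordinates, whose origin is the TCP and whose axes are the flange's). Camera axes: x right, y down, z forward; pixel columns grow to the right and rows downward; lengths in m; the calibration is good to about 2 mm. A picture is of the moment at which its call begins: read the wrist's pose just before it. There is no depth.
- bot.job_done(): hands the job in; it is judged then, once.
Trained networks look in a picture, given as the dict that the camera call returned (one of the last four; its "shot" number tells which), for a name from the list of things; names that differ only in an ending like _2 or _b are one class to them, and where a whole thing is asked for, a point or a joint stands for the part that bears it (a point fixed in the world has none). Each returns a list of dicts, best first, with "score" (0 to 1); they miss things now and then, are a little off and sometimes report something else, mostly with a low value. They report only what shows in the picture. A call takes as long as a camera call.
- bot.find_in(thing, picture): "point" ([column, row] in pixels, amid what is visible of it).
- bot.landmark_of(thing, picture): "point" ([column, row] in pixels: a listed point, or the origin of a listed thing).
The state is a dict: "time": time; "q": joint angles; "qd": joint speeds; "joint_efforts": joint torques, N m; "ee_pos": TCP position; "tcp_rot": TCP orientation; "wrist_force": force on the tool from outside, world axes, zero at the start; "torque": the same for the moment, N m; "opening": finger opening in m; "grasp_force": force on a finger pad.
Only numpy, scipy, OpenCV 4.12 (cv2) and the standard library are available. Lean on these libraries where they do the work, as an engineer would, in place of code of your own. Each camera call takes 0.05 s, during which the arm holds its last target. There are 200 camera calls.

## Working session

There is one attempt and no reset: what is moved stays moved. The work goes in short steps, Python scripts to look and compute and a shell command to move; the robot and the scene stay as the last step left them, time stands still between calls to the robot, and variables do not carry over. Pictures are saved under pics/ and viewed, at most 10 in all, crops included, and the job is handed in when it is done.

```bash
mkdir -p pics; cat > h.py <<'E'
import numpy as np, cv2
from workcell import bot
from scipy.spatial.transform import Rotation as Ro
def ray(c,p,obs=None):
    h,w=c["img"].shape[:2]; f=h/2/np.tan(np.radians(c["fovy"])/2)
    d=np.array([(p[0]-c["cx"])/f,(p[1]-c["cy"])/f,1.])
    if "R" in c:
        R=np.array(c["R"]);return -R.T@np.array(c["t"]),R.T@d
    M=np.array(c["mount"]);T=Ro.from_euler('xyz',obs["tcp_rot"],degrees=True).as_matrix()
    return np.array(obs["ee_pos"])+T@M[:3,3],T@M[:3,:3]@d
def atz(c,p,z,obs=None):
    o,d=ray(c,p,obs);return o+d*(z-o[2])/d[2]
def save(c,n): cv2.imwrite(f"pics/{n}.png",c["img"][:,:,::-1])
E
python3 - <<'E'
from h import *
print(bot.nose_length,bot.get_obs())
Z=dict(valve_box=0,opening=.098,cover_rib=.124,tagged_pivot=.0855,tagged_handle=.09,plain_pivot=.0855,plain_handle=.09,tall_carton=0,flat_carton=0,amber_bottle=0,dropper_bottle=0,tumbler=0,mug=0,pill_box=0)
ims=[]
for n in("top","scene"):
    c=bot.camera(n);save(c,n+"0");ims.append(c["img"])
    for t,z in Z.items():
        for r in bot.landmark_of(t,c)[:1]: print(n,t,round(r["score"],2),np.round(r["point"]),np.round(atz(c,r["point"],z),3))
E
```

```text
0.008 {'time': 0.0, 'q': array([-6.71510805e+01,  5.01252507e+00,  1.00352772e+01,  9.51007105e+01,
        1.61231953e-03,  9.00002349e+01]), 'qd': array([-0.08498503, -0.04762262,  0.06243663, -0.02346465, -0.10122488,
        0.03777207]), 'joint_efforts': array([ 1.94896602e-03, -5.20393324e+01,  4.64803183e+01,  1.64656638e-02,
        5.09144240e-05, -2.39189353e-05]), 'ee_pos': array([ 0.21348799, -0.50663643,  0.23857677]), 'tcp_rot': array([-1.79922042e+02, -1.61199844e-03,  2.28486824e+01]), 'wrist_force': array([-0.39142609,  0.42755671, -1.09980582]), 'torque': array([0.06900742, 0.02024013, 0.00568036]), 'grasp_force': 0.0, 'opening': 0.08548371061852512}
top valve_box 0.96 [252. 210.] [0.534 0.058 0.   ]
top cover_rib 0.93 [317. 217.] [ 0.508 -0.098  0.124]
top tagged_handle 0.59 [368. 216.] [ 0.516 -0.226  0.09 ]
top tall_carton 0.93 [184. 266.] [0.386 0.23  0.   ]
top flat_carton 0.85 [306. 157.] [ 0.68  -0.083  0.   ]
top amber_bottle 0.59 [231. 269.] [0.379 0.108 0.   ]
top dropper_bottle 0.67 [260. 264.] [0.395 0.035 0.   ]
top tumbler 0.62 [146. 185.] [0.595 0.34  0.   ]
top mug 0.59 [368. 215.] [ 0.527 -0.248  0.   ]
top pill_box 0.66 [245. 147.] [0.705 0.08  0.   ]
scene valve_box 0.9 [272. 212.] [0.539 0.063 0.   ]
scene opening 0.59 [271. 209.] [0.593 0.077 0.098]
scene tall_carton 0.69 [348. 186.] [0.385 0.234 0.   ]
scene flat_carton 0.92 [201. 236.] [ 0.673 -0.082  0.   ]
scene amber_bottle 0.7 [214. 161.] [ 0.431 -0.155  0.   ]
scene dropper_bottle 0.51 [254. 267.] [0.703 0.077 0.   ]
scene tumbler 0.76 [374. 263.] [0.591 0.346 0.   ]
scene mug 0.69 [171. 175.] [ 0.523 -0.248  0.   ]
scene pill_box 0.59 [257. 267.] [0.701 0.083 0.   ]
```

View pics/top0.png

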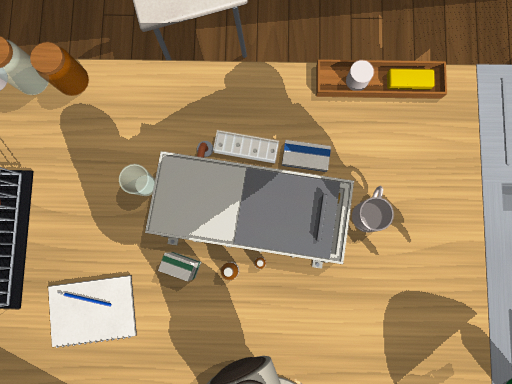

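View pics/scene0.png

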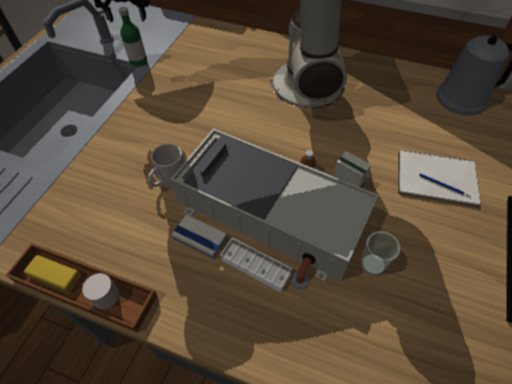

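The top view shows the box corners near (163,153), (354,181), (343,262) and (147,234). The rib is at about (317,215), with the mug to its right. I'll fit the box pose next.

```bash
cat >> h.py <<'E'
def fitbox(c):
    # white/grey rim corners, pixel guesses (top0): order (+x+y),(+x-y),(-x-y),(-x+y)
    P=np.array([atz(c,p,.106)[:2] for p in [(162,153),(354,181),(343,263),(146,234)]])
    B=np.array([[.1,.236],[.1,-.236],[-.1,-.236],[-.1,.236]])
    m=P.mean(0);H=(P-m).T@B;th=np.arctan2(H[1,0]-H[0,1],H[0,0]+H[1,1])
    R=np.array([[np.cos(th),-np.sin(th)],[np.sin(th),np.cos(th)]])
    return m,np.degrees(th),R,P-(m+B@R.T)
E
python3 - <<'E'
from h import *
c=bot.camera("top");m,th,R,res=fitbox(c)
print(m,th,res.round(4))
for r in bot.landmark_of("cover_rib",c)[:1]:
    p=atz(c,r["point"],.124)[:2];print("rib box",R.T@(p-m))
s=m+R@np.array([0,-.245]);print(s)
im=cv2.resize(c["img"][140:280,130:400],None,fx=2.9,fy=2.9,interpolation=cv2.INTER_CUBIC);cv2.imwrite("pics/crop.png",im[:,:,::-1])
E
```

```text
[0.53093159 0.05696251] -7.359831544539583 [[-0.0018 -0.0031]
 [-0.0013  0.0013]
 [ 0.0028  0.0028]
 [ 0.0003 -0.001 ]]
rib box [-0.00089532 -0.16532148]
[ 0.49954701 -0.18601899]
```

View pics/crop.png

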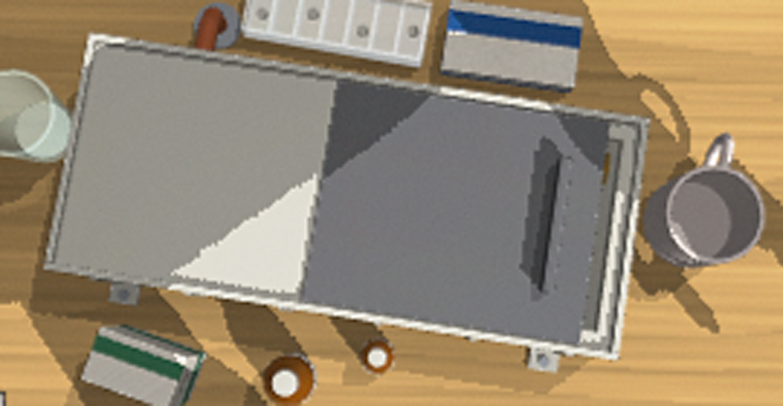

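The rib is at box y of about -0.168, so the cover starts roughly 25 mm ajar. I'll go above a point behind the rib, closing the fingers on the way.

```bash
python3 -m inch '[[3,4,0,8],[7.3,9.1,0,18],[11.5,14.4,0,28],[15.7,19.7,0,38],[20,25,0,48],[24.2,30.3,0,57],[28,35,0,60],[29.2,36.6,-3,60]]' 0 40
python3 - <<'E'
from h import *
o=bot.get_obs();print(o["ee_pos"],o["tcp_rot"],o["q"])
c=bot.camera("wrist");save(c,"w1")
for t,z in(("cover_rib",.124),):
    for r in bot.landmark_of(t,c)[:1]: print(r,atz(c,r["point"],z,o))
E
```

```text
time: 2.6
ee_pos: [0.5078, -0.1388, 0.2109]
tcp_rot: [179.8, 0.0, 83.0]
wrist_force: [0.3, -0.7, 0.4]
opening: -0.0001
grasp_force: 0.0
[ 0.50778711 -0.13880473  0.21085387] [1.79764193e+02 2.62448577e-02 8.29869334e+01] [-1.52926424e+01  9.86960197e-01  2.75756044e+00  9.15334717e+01
  7.98582800e-03  8.17203867e+01]
{'point': [250.8, 162.0], 'score': 0.81} [ 0.51170165 -0.1103786   0.124     ]
```

View pics/w1.png

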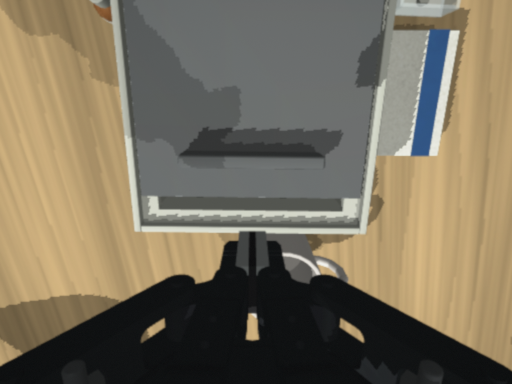

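```bash
python3 -m inch '[[0,0,-5,0],[0,0,-9.3,0],[0,0,-9.3,0],[0.13,1,-9.3,0],[0.26,2,-9.3,0],[0.5,4,-9.3,0],[0.77,6,-9.3,0],[1,8,-9.3,0]]' && python3 -m inch '[[0.26,2,0,0],[0.5,4,0,0],[0.77,6,0,0],[1,8,0,0],[1.2,9.5,0,0],[1.4,11,0,0],[1.5,11.8,0,0],[1.55,12.2,0,0]]'
```

```text
time: 3.7
ee_pos: [0.5159, -0.0603, 0.117]
tcp_rot: [179.9, 0.1, 82.8]
wrist_force: [-0.7, -4.1, 0.8]
opening: -0.0
grasp_force: 2.0
time: 4.7
ee_pos: [0.5313, 0.0612, 0.1168]
tcp_rot: [180.0, 0.0, 82.9]
wrist_force: [-1.8, -5.9, 4.6]
opening: -0.0
grasp_force: 3.1
```

```bash
python3 -m inch '[[0.06,0.4,0,0],[0.1,0.8,0,0],[0.14,1.1,0,0],[0.17,1.3,0,0],[0.18,1.4,0,0],[0.18,1.4,0,0],[0.18,1.4,0,0],[0.18,1.4,0,0]]' && python3 -m inch '[[0.01,0.1,0,0],[0.02,0.15,0,0],[0.03,0.2,0,0],[0.04,0.25,0,0],[0.04,0.3,0,0],[0.04,0.3,0,0],[0.04,0.3,0,0],[0.04,0.3,0,0]]'
python3 - <<'E'
from h import *
c=bot.camera("top");m,th,R,_=fitbox(c)
for t,z in(("cover_rib",.124),("tagged_pivot",.0855),("plain_pivot",.0855),("tagged_handle",.091),("plain_handle",.09),("opening",.098)):
    for r in bot.landmark_of(t,c)[:1]:
        p=atz(c,r["point"],z)[:2];print(t,round(r["score"],2),r["point"],p,R.T@(p-m))
E
```

```text
time: 5.7
ee_pos: [0.5331, 0.0748, 0.1168]
tcp_rot: [179.9, 0.0, 82.8]
wrist_force: [-0.4, -4.6, 3.5]
opening: 0.0002
grasp_force: 2.6
time: 6.7
ee_pos: [0.5335, 0.0776, 0.1168]
tcp_rot: [180.0, 0.0, 82.8]
wrist_force: [-0.7, -6.5, 4.0]
opening: -0.0
grasp_force: 2.9
cover_rib 0.27 [295.1, 215.6] [ 0.51141291 -0.04745971] [-0.00598135 -0.10606225]
tagged_pivot 0.9 [278.1, 201.0] [ 0.54928028 -0.00855303] [ 0.02659008 -0.06262529]
plain_pivot 0.79 [313.4, 206.5] [ 0.5375198 -0.0943238] [ 0.02591375 -0.14919594]
tagged_handle 0.44 [270.7, 215.8] [0.51243953 0.00885507] [-0.01217713 -0.05007993]
plain_handle 0.46 [307.1, 225.7] [ 0.49044475 -0.07890696] [-0.02274836 -0.13993645]
opening 0.35 [309.2, 224.0] [ 0.49413599 -0.08306729] [-0.01855459 -0.14358965]
```

```bash
python3 -m inch '[[0.01,0.1,0,0],[0.03,0.2,0,0],[0.04,0.3,0,0],[0.04,0.3,0,0],[0.04,0.3,0,0],[0.04,0.3,0,0],[0.04,0.3,0,0],[0.04,0.3,0,0]]'; python3 -m inch '[[0.01,0.1,0,0],[0.03,0.2,0,0],[0.04,0.3,0,0],[0.04,0.3,0,0],[0.04,0.3,0,0],[0.04,0.3,0,0],[0.04,0.3,0,0],[0.04,0.3,0,0]]'
```

```text
time: 8.05
ee_pos: [0.5337, 0.0794, 0.1168]
tcp_rot: [180.0, 0.2, 82.8]
wrist_force: [-0.5, -11.9, 5.9]
opening: 0.0002
grasp_force: 6.4
time: 9.05
ee_pos: [0.5337, 0.0796, 0.1168]
tcp_rot: [180.0, 0.5, 82.6]
wrist_force: [-3.9, -28.6, 8.4]
opening: 0.0001
grasp_force: 14.6
```

```bash
python3 -m inch '[[-0.15,-1.3,0,0],[-0.3,-2.2,1,0],[-0.5,-4,6,0],[-1,-8,10,0],[-1.5,-12,10,0],[-2.0,-15.5,10,0],[-2.3,-18,10,0],[-2.3,-18,10,0]]'
python3 - <<'E'
from h import *
m=np.array([.5309,.0570]);th=np.radians(-7.36);R=np.array([[np.cos(th),-np.sin(th)],[np.sin(th),np.cos(th)]])
o=bot.get_obs();c=bot.camera("wrist");save(c,"w2")
for t,z in(("cover_rib",.124),("tagged_pivot",.0855),("plain_pivot",.0855),("tagged_handle",.093),("plain_handle",.09)):
    for r in bot.landmark_of(t,c)[:2]:
        p=atz(c,r["point"],z,o)[:2];print(t,round(r["score"],2),r["point"],p,R.T@(p-m))
E
```

```text
time: 10.05
ee_pos: [0.5109, -0.0969, 0.2169]
tcp_rot: [180.0, -0.0, 82.7]
wrist_force: [-0.2, -0.1, -0.1]
opening: -0.0004
grasp_force: 0.0
tagged_pivot 0.7 [285.8, 75.5] [ 0.55123005 -0.00896208] [ 0.02861251 -0.06281426]
plain_pivot 0.69 [282.4, 176.9] [ 0.54004127 -0.09421938] [ 0.02843765 -0.14880243]
tagged_handle 0.95 [235.9, 62.1] [0.51214619 0.00546222] [-0.01199713 -0.05351558]
```

View pics/w2.png

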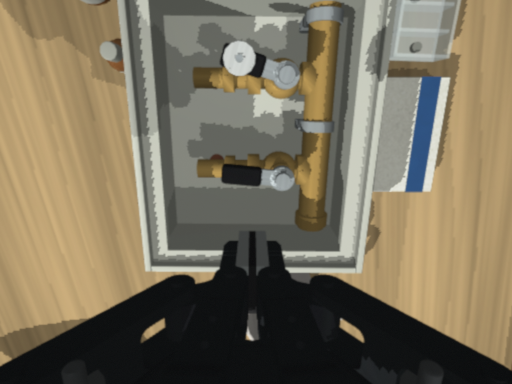

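The cover is off the opening. The tagged handle (tag at 238,58) is on the far valve, turned about 13°, and the plain handle at (240,175) lies along -x. I'll plan the corner-push path.

```bash
python3 - <<'E'
from h import *
th=np.radians(-7.36);R=np.array([[np.cos(th),-np.sin(th)],[np.sin(th),np.cos(th)]])
P=np.array([.5502,-.0088]);o=bot.get_obs()["ee_pos"];print(o)
for a,rc,back in [(13,40,12),(13,40,0),(25,39,0),(35,39,0),(45,39,0),(55,39,0),(65,40,0),(75,42,0),(85,44,0),(90,45,0),(95,45,0)]:
    A=np.radians(a);u=np.array([-np.cos(A),np.sin(A)]);v=np.array([np.sin(A),np.cos(A)])
    b=rc*u-(9+back)*v-np.array([14.5,11])
    print(a,b.round(),((P+R@b/1000-o[:2])*100).round(2))
print((.081-o[2])*100)
E
```

```text
[ 0.5112144  -0.09499422  0.2163836 ]
13 [-58. -22.] [-2.16  7.14]
13 [-55. -11.] [-1.74  8.26]
25 [-54.  -3.] [-1.46  9.04]
35 [-52.   4.] [-1.17  9.68]
45 [-48.  10.] [-0.77 10.25]
55 [-44.  16.] [-0.29 10.75]
65 [-40.  21.] [ 0.25 11.25]
75 [-34.  27.] [ 0.87 11.76]
85 [-27.  32.] [ 1.6  12.15]
90 [-24.  34.] [ 2.   12.29]
95 [-20.  35.] [ 2.4 12.3]
-13.538360030370233
```

```bash
python3 -m inch '[[-1.2,4,0,0],[-2.2,7,0,0],[-2.2,7,-3,0],[-2.2,7,-7,0],[-2.2,7,-10,0],[-2.2,7,-12,0],[-2.2,7,-13.5,0],[-2.2,7,-13.5,0]]'
```

```text
time: 11.35
ee_pos: [0.4886, -0.0255, 0.0805]
tcp_rot: [-179.9, 0.0, 82.9]
wrist_force: [-0.1, 0.4, 0.6]
opening: -0.0001
grasp_force: 0.0
```

```bash
python3 -m inch '[[0.2,0.6,0,0],[0.46,1.26,0,0],[0.74,2.04,0,0],[1.03,2.68,0,0],[1.43,3.25,0,0],[1.91,3.75,0,0],[2.45,4.25,0,0],[2.45,4.25,0,0]]' && python3 -m inch '[[0.3,0.25,0,0],[0.6,0.5,0,0],[1.0,0.7,0,0],[1.35,0.9,0,0],[1.55,0.97,0,0],[1.75,1.03,0,0],[1.75,1.03,0,0],[1.75,1.03,0,0]]'
```

```text
time: 12.35
ee_pos: [0.5131, 0.0171, 0.081]
tcp_rot: [-179.9, 0.0, 82.9]
wrist_force: [-3.9, -2.1, -0.1]
opening: -0.0003
grasp_force: 1.9
time: 13.35
ee_pos: [0.5297, 0.0263, 0.0809]
tcp_rot: [-179.8, 0.1, 82.8]
wrist_force: [-9.6, -5.4, 1.4]
opening: 0.0001
grasp_force: 4.4
```

```bash
python3 -m inch '[[0.1,0,0,0],[0.2,-0.03,0,0],[0.3,-0.04,0,0],[0.3,-0.04,0,0],[0.3,-0.04,0,0],[0.3,-0.04,0,0],[0.3,-0.04,0,0],[0.3,-0.04,0,0]]' && python3 -m inch '[[0.1,0,0,0],[0.2,-0.03,0,0],[0.2,-0.03,0,0],[0.2,-0.03,0,0],[0.2,-0.03,0,0],[0.2,-0.03,0,0],[0.2,-0.03,0,0],[0.2,-0.03,0,0]]'
```

```text
time: 14.35
ee_pos: [0.5307, 0.026, 0.0806]
tcp_rot: [-179.6, 0.1, 82.8]
wrist_force: [-18.8, -5.4, 6.5]
opening: 0.0003
grasp_force: 9.8
time: 15.35
ee_pos: [0.5313, 0.0258, 0.0805]
tcp_rot: [-179.4, 0.1, 82.8]
wrist_force: [-26.3, -4.2, 9.5]
opening: 0.0001
grasp_force: 13.6
```

The force climbs without further motion, so the handle is at its stop. Backing off and checking.

```bash
python3 -m inch '[[-1.3,0.1,0,0],[-2,0.2,0,0],[-2.2,0.2,3,0],[-2.2,0.2,8,0],[-2.2,-3,12.5,0],[-2.2,-8,13.5,0],[-2.2,-12,13.5,0],[-2.2,-12,13.5,0]]'
python3 - <<'E'
from h import *
m=np.array([.5309,.0570]);th=np.radians(-7.36);R=np.array([[np.cos(th),-np.sin(th)],[np.sin(th),np.cos(th)]])
o=bot.get_obs();c=bot.camera("wrist");t=bot.camera("top");s=bot.camera("scene")
cv2.imwrite("pics/end.png",np.hstack([cv2.resize(x,(400,300)) for x in(c["img"],t["img"])])[:,:,::-1])
for n,z in(("tagged_pivot",.0855),("tagged_handle",.093),("plain_pivot",.0855),("plain_handle",.09)):
    for r in bot.landmark_of(n,c)[:1]:
        p=atz(c,r["point"],z,o)[:2];print(n,round(r["score"],2),r["point"],R.T@(p-m))
for n in("cover_rib",):
    for r in bot.landmark_of(n,t)[:1]+bot.landmark_of(n,s)[:1]: print(n,r)
    for r in bot.landmark_of(n,t)[:1]: print(R.T@(atz(t,r["point"],.124)[:2]-m))
E
```

```text
time: 16.35
ee_pos: [0.5143, -0.0958, 0.2167]
tcp_rot: [179.9, 0.0, 82.7]
wrist_force: [0.4, 0.3, -0.1]
opening: 0.0001
grasp_force: 0.0
tagged_pivot 0.74 [283.6, 75.2] [ 0.0302292  -0.06120363]
tagged_handle 0.76 [282.0, 23.5] [ 0.02712277 -0.02474447]
plain_pivot 0.58 [278.2, 180.4] [ 0.02807727 -0.15063696]
plain_handle 0.84 [234.8, 174.2] [-0.01097258 -0.14379749]
cover_rib {'point': [234.1, 203.2], 'score': 0.64}
cover_rib {'point': [286.2, 189.2], 'score': 0.94}
[0.00177339 0.03878896]
```

View pics/end.png

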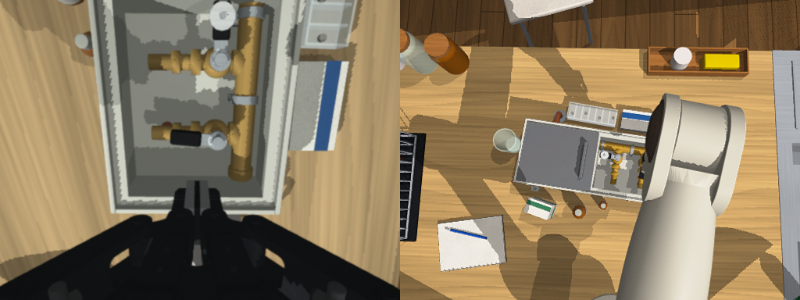

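Handle looks shut and the plain one is untouched. I'll make one closer, centred check of the angle.

```bash
python3 -m inch '[[1,1,0,0],[2,3,0,0],[2.8,5,0,0],[3.2,6.5,0,0],[3.2,6.5,0,0],[3.2,6.5,0,0],[3.2,6.5,0,0],[3.2,6.5,0,0]]'
python3 - <<'E'
from h import *
o=bot.get_obs();c=bot.camera("wrist");print(o["tcp_rot"],c["cx"],c["cy"])
for n in("tagged_pivot","tagged_handle"):print(n,bot.landmark_of(n,c)[:1])
cv2.imwrite("pics/cl.png",cv2.resize(c["img"][40:240,130:390],None,fx=3,fy=3,interpolation=cv2.INTER_CUBIC)[:,:,::-1])
E
```

```text
time: 17.85
ee_pos: [0.546, -0.0292, 0.2164]
tcp_rot: [180.0, 0.0, 82.8]
wrist_force: [0.7, -0.2, 0.1]
opening: 0.0
grasp_force: 0.0
[1.79992598e+02 1.35357236e-03 8.28077923e+01] 251.96662404962288 191.11815114600594
tagged_pivot [{'point': [254.1, 161.3], 'score': 0.95}]
tagged_handle [{'point': [251.2, 115.0], 'score': 0.89}]
```

View pics/cl.png

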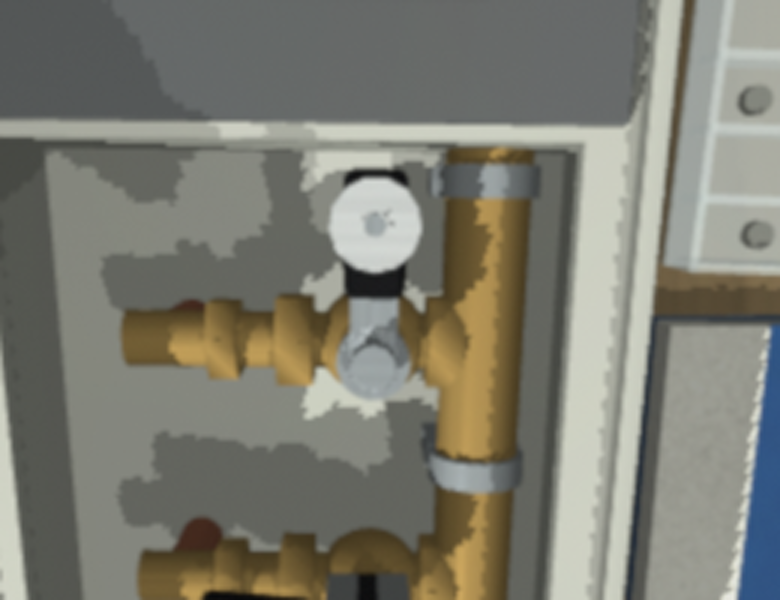

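The handle points along +y: hub at (374,362) and tag at (375,224) in the crop. The cover's rib is at its far stop and the bystanders are undisturbed.

```bash
python3 -c "
from workcell import bot
print(bot.job_done())"
```

```text
the job is handed in; nothing more can be done
None
```

I handed the job in at about 18 s: the cover is at its far stop over the closed half and the tagged handle is shut against its stop (the final picture put it within about 2° of a quarter turn). The untagged handle and the bystanders looked undisturbed. No verdict was returned.

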